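# Instrument basket over the cleaning tank

## Robot

A 6-joint arm with a two-finger parallel gripper is mounted at the origin on the work surface. World frame = base frame: x ahead of the robot, y to its left, z up, the work surface at z = 0. Lengths are in mm, angles in rad, forces in N, time in s.
With the tool pointing down it reaches from about 300 to 850 mm from the base axis. Payload 4.2 kg.
Tool frame: the origin (TCP) lies midway between the tips of the shut fingers; the grasp point (between the pads) lies bot.hold_point_z behind it (bot.hold_point_z is the distance from the TCP to the grasp point, in mm); x points along the fingers, z is the direction in which the jaws open and shut, and the axes are right-handed (so a half turn about x gives the same grasp; the last joint's range is limited). The gripper opens to 91 mm and grips with 3 to 60 N. Pads are 32 mm wide; open, the fingers measure 118 mm over their backs; the gripper's body (76 mm by 178 mm) begins 60 mm behind the grasp point.
Start: joints at [1.129, 0.32, 1.565, -0, 1.257, -0.02], TCP at [235.411, 524.619, 213.976] pointing down, gripper open.
Joint ranges: [-3.11, 3.11], [-0.84, 2.01], [0.21, 2.61], [-1.34, 4.49], [0.05, 2.63], [-2.56, 2.56]. Speed limits (rad/s): [2.57, 2.57, 3.14, 3.14, 3.14, 3.14].

## Interface

Orientations are given as a unit quaternion [w, x, y, z].
In Python, from cell import monitor, optics, hand_in, bot gives the robot as it stands.
- The arm moves only by the tool servo_tool, never from a script. Its arguments are lists of equal length, an entry for each row: "translation": the shift along the tool's x, y, z in cm, a list of three; "yaw": the turn about the tool's x in degrees. A call has 1 to 12 rows; each row is the pose to reach, as a shift and turn from the pose commanded when the call began, along the tool's axes at that moment; what a row does not reach only later rows make up. A row lasts 1/12 s, in which the tool goes at most 41.7 mm and 7.16 degrees, less where a joint would pass 70% of its speed; a pose out of reach is approached as far as the arm can. A call with a gripper value outside its range is refused whole. "fingers" is the finger opening in cm, from 0 to 9.12, set as the call begins (left out, the last holds). The fingers move at their own pace and stop on an object; the grip force is fixed at half the most. Time passes only in rows, so rows that repeat a pose let the fingers close. It gives the time, the measured TCP pose, the force and the opening at its end, in the units of the state.
- monitor.state(): the state, without advancing time (a new reading comes with each control period).
- optics.read_camera(name): name is "side" or "top"; returns the picture (480x640x3 uint8, blue, green, red); there is no depth.
- optics.get_calibration(name): a dict with "intrinsics" (3x3 intrinsics, pixels), "position" and "orientation" of the camera in the world. Camera axes: x right, y up, looking along -z (the intrinsics and any distortion apply to the point x, -y, -z); pixel columns grow to the right and rows downward; lengths in mm; the calibration is good to about 2 mm. A picture is of the moment at which its call begins. get_calibration takes no time and is no camera call.
- hand_in(): hands the job in, once; it reports no verdict.
The state is a dict: "time": time; "qpos": joint angles; "qd": joint speeds; "tau": joint torques, N m; "position": TCP position; "ee_rot": TCP orientation; "wrist_force": force on the tool from outside, world axes, zero at the start; "moment": the same for the moment, N m; "finger_gap": finger opening in mm.
Only numpy, scipy, OpenCV 4.12 (cv2) and the standard library are available. Lean on these libraries where they do the work, as an engineer would, in place of code of your own. Each camera call takes 0.05 s, during which the arm holds its last target. There are 200 camera calls.

## Task

The salon's comb basket is locked in its dock: draw the orange-knobbed pin out of its hole and lay it in the open blue notch beside it, letting go of it there. Then lift the basket by its black grip, carry it over the bottles standing in the green rack, and stop with it level, centred and squared up over the cleaner's open tank, its underside about a finger's breadth (15 mm) above the rim, never touching the cleaner. Leave the other things undisturbed, and finish while still holding the basket there: do not put it down or let go.

Things in the scene. Friction and masses are not known exactly. Their poses are not given: they have to be found in the camera images.
- dock: Fixed dock: base plate 168 x 170 x 12 mm with 10 mm corner locators. Origin on the table under the basket's centre; z up, x from the pin side to the basket. At -x stand a grey block (x -85 to -55, y -20 to 20 mm, 72 mm high) with a level 12 mm hole along x and, at +y of it, a blue saddle with an open-topped notch. Dock and cleaner may change sides.
- bore (a point): Point on the hole's axis where the pin's origin lies at the start: 70 mm to -x of the dock's origin, 51 mm above the table. The pin comes out along the dock's -x; 46 mm of travel frees its tip from the block.
- notch (a point): Where the pin's origin lies when parked: 73 mm to -x, 55 mm to +y of the dock's origin, 47 mm above the table. The notch runs along the dock's x (x -90 to -55 mm), is 14 mm wide, floor 42 mm and flared 34 mm wide mouth about 68 mm above the table. Lay the pin in from above, knob out to -x.
- pin: Loose 45 g pin, lying level: steel shank 10 mm diameter, 62 mm long, then an orange round knob 20 mm diameter, 28 mm long. Origin on the axis at mid-shank; x along the pin to its bare tip (+31 mm); knob from x = -31 to -59 mm. It may roll about x. At the start it is in the hole, x as the dock's, its tip over the basket's red lug, locking the basket.
- basket: Loose open steel basket with combs, about 0.32 kg, 70 (x) x 130 (y) x 45 mm high, resting in the dock 12 mm above the table, axes as the dock's. Origin at the centre of its underside. A red lug 30 mm wide sticks out 16 mm at -x, 30 to 34 mm above the underside. A handle bow along y spans it, top at 106 mm.
- basket_grip (a point): Centre of the black grip on the handle bow: 97 mm above the basket's underside, over its centre; 16 mm thick (x), 60 mm long (y), 18 mm high. Pinch across x.
- cleaner: Fixed white cleaner, 170 (x) x 210 (y) x 110 mm high, with an open steel tank; origin on the table under its centre; z up; the opening's long side lies along y. The basket may be squared up either way round.
- tank_mouth (a point): Centre of the tank's opening at rim height, 110 mm above the table. The opening is 130 (x) x 170 (y) mm.
- rack: Fixed green plastic bottle rack between dock and cleaner, 240 (x) x 76 (y) x 30 mm high, with three bottles in a row along x, their tops up to 125 mm above the table; origin on the table under its centre.
- talc: Bystander: white bottle with red cap in the rack, 50 mm diameter, 120 mm high; origin at its underside.
- tonic: Bystander: amber bottle in the rack, 50 mm diameter, 120 mm high; origin at its underside.
- foam: Bystander: black and blue can in the rack, 48 mm diameter, 115 mm high; origin at its underside.
- soap: Bystander: yellow soap bar 75 x 50 x 24 mm lying before the rack, on the robot side; origin at its underside.
- brush: Bystander: hand brush lying beyond the rack, about 160 mm long, 30 mm high.
- tub: Bystander: white tub 84 mm diameter, 60 mm high, beyond the rack; origin at its underside.
- sprayer: Bystander: green spray bottle 72 mm diameter, 180 mm high, beyond the rack; origin at its underside.
Things that resemble listed ones, but are neither listed nor needed, are in the scene too. What is shaped like the basket but purple is not meant.

How it is judged (in metres and radians):
On the way, in this order (a step that is already met when the one before it is completed fails the run):
1. the pin is drawn out of the hole (distance between pin and bore above 0.045 m), for 0.1 s.
2. the pin lies in the notch, let go (x of pin in the frame of dock between -0.085 and -0.06 m and y of pin in the frame of dock between 0.05 and 0.06 m and z of pin in the frame of dock between 0.043 and 0.052 m and angle between the x axis of pin and the x axis of dock, either way round below 0.12 rad and contact force between the fingers and pin below 0.05 N and linear speed of pin below 0.03 m/s), for 0.3 s.
3. the basket is carried over the bottle rack, its underside above the bottle tops (height (world z) of basket above 0.125 m and y of basket in the frame of rack between -0.06 and 0.06 m and x of basket in the frame of rack between -0.12 and 0.12 m), for 0.05 s.
At the end, for the whole second after the job is handed in: Gripper holds the basket still over the tank: underside 4 to 30 mm above the rim, within 10 mm of centre, squared and level within 0.10 rad, not touching the cleaner; pin released in the notch (5 mm sideways, 12 mm lengthwise, 0.12 rad) (all of step 2 and horizontal distance between basket and tank_mouth below 0.01 m and angle between the x axis of basket and the x axis of cleaner, either way round below 0.1 rad and angle between basket's own z axis and vertical below 0.1 rad and z of basket in the frame of tank_mouth between 0.004 and 0.03 m and contact force between basket and cleaner below 0.1 N and contact force between the fingers and basket above 1 N and linear speed of basket below 0.02 m/s); the arm keeps its last pose, push and grip.
It fails at once if the basket touches the cleaner (contact force between basket and cleaner above 0.5 N).
It fails at once if a bystander is moved by more than 20 mm or tipped (distance of any of talc, tonic, foam, soap, brush, tub, sprayer from where it was at the start of the episode above 0.02 m or angle between any of talc, tonic, foam, soap, brush, tub, sprayer's own z axis and vertical above 0.3 rad).
It also fails if it takes over 61 s, if anything falls off the work surface, if the arm or the gripper's body presses on something with over 40 N, if the wrist force passes 120 N, or if a joint passes its speed limit or range.

## Working session

There is one attempt and no reset: what is moved stays moved. The work goes in short steps, Python scripts to look and compute and a tool call to move; the robot and the scene stay as the last step left them, time stands still between calls to the robot, and variables do not carry over. Pictures are saved under pics/ and viewed, about 8 in all and at most 12, crops included, and the job is handed in when it is done.

Besides the shell and the picture viewer there is one more tool, called after "Emit:" as name([rows], argument=value, ...), one row to a line, values as JSON. servo_tool: Moves the arm, as the interface text tells. Its arguments: {"type":"object","properties":{"translation":{"type":"array"},"yaw":{"type":"array"},"fingers":{"type":"number"}},"required":["translation","yaw"]}

```bash
mkdir -p pics; ls
cat > h.py <<'E'
import numpy as np,cv2
from scipy.spatial.transform import Rotation as R
from cell import monitor,optics,hand_in,bot
def rot(q): return R.from_quat([q[1],q[2],q[3],q[0]]).as_matrix()
def ray(c,px):
    K=np.array(c['intrinsics'],float);d=np.linalg.solve(K,[px[0],px[1],1.]);d=d*[1,-1,-1]
    return np.array(c['position'],float),rot(c['orientation'])@d
def onz(c,px,z):
    p,d=ray(c,px);return p+d*(z-p[2])/d[2]
def proj(c,P):
    K=np.array(c['intrinsics'],float);v=rot(c['orientation']).T@(np.array(P,float)-c['position']);v=v*[1,-1,-1];u=K@v;return u[:2]/u[2]
def tri(c1,p1,c2,p2):
    a,d=ray(c1,p1);b,e=ray(c2,p2);s=np.linalg.lstsq(np.c_[d,-e],b-a,rcond=None)[0]
    x,y=a+d*s[0],b+e*s[1];return (x+y)/2,np.linalg.norm(x-y)
E
python3 - <<'E'
from h import *
for n in('top','side'):
    cv2.imwrite(f'pics/{n}0.png',optics.read_camera(n));print(n,optics.get_calibration(n))
print(monitor.state(),bot.hold_point_z)
E
```

```text
pics
top {'intrinsics': array([[578.00779255,   0.        , 307.79611944],
       [  0.        , 578.00779255, 239.37480511],
       [  0.        ,   0.        ,   1.        ]]), 'position': array([ 4.05419179e+02, -2.85817358e-02,  1.02870200e+03]), 'orientation': array([-0.69993463, -0.06957411,  0.07106239,  0.70724896])}
side {'intrinsics': array([[469.46631331,   0.        , 319.01531094],
       [  0.        , 469.46631331, 229.1088225 ],
       [  0.        ,   0.        ,   1.        ]]), 'position': array([  55.66833521, -523.18498849,  549.87806878]), 'orientation': array([ 0.81587619,  0.44962381, -0.18672397, -0.31195934])}
{'time': 0.1, 'qpos': array([ 1.12899238e+00,  3.20275081e-01,  1.56551012e+00, -4.65289958e-05,
        1.25737635e+00, -2.00014247e-02]), 'qd': array([ 0.0017005 , -0.00240301, -0.0042319 , -0.00185762,  0.0008651 ,
       -0.00104779]), 'tau': array([ 3.10062014e-04, -4.13332379e+01, -2.32510239e+01,  7.27769919e-02,
        4.22813545e-02, -3.38178313e-05]), 'position': array([235.24207179, 524.21645904, 213.19548903]), 'ee_rot': array([ 0.59312567, -0.38456019,  0.59405235,  0.38394948]), 'wrist_force': array([-0.62860219, -0.20715697,  0.76581422]), 'moment': array([ 0.03185238,  0.02161372, -0.02001992]), 'finger_gap': 91.37938567071386} 18.8
```

View pics/top0.png

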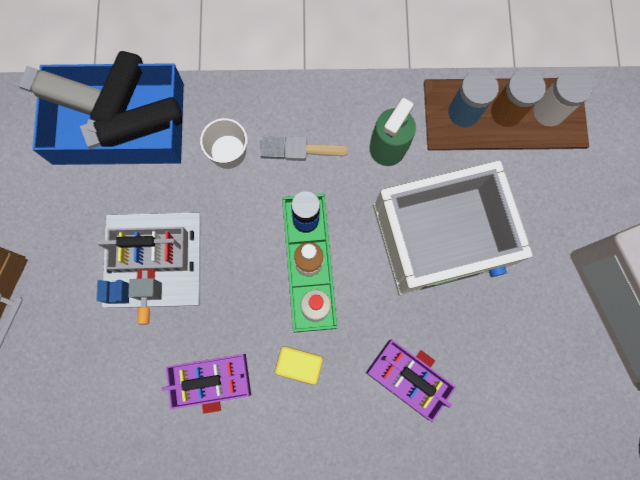

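View pics/side0.png

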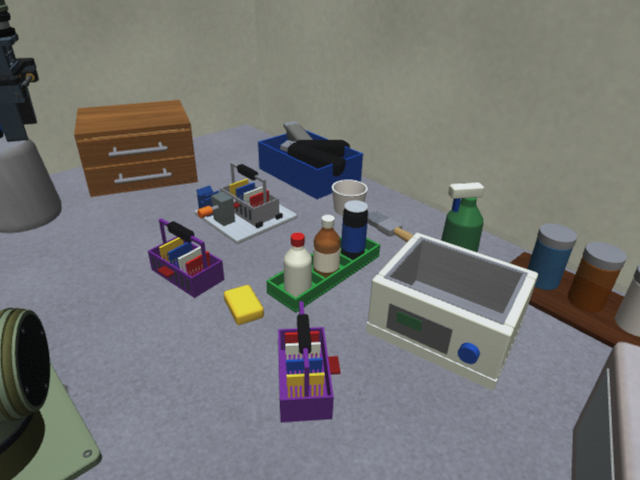

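Top view: grey basket in dock at (147,242), orange knob (143,315), block (145,288), blue saddle (113,291), cleaner (455,228), rack (309,262). The side view shows the same layout. Possible mistakes: purple baskets (207,382) and (411,380), the blue box (110,110) for the blue saddle, the amber jar (520,100) for orange. I choose the grey basket with its knob at (143,315).

```bash
cat > m.py <<'E'
from h import *
T,S=[cv2.imread(f'pics/{n}0.png') for n in('top','side')]
ct,cs=[optics.get_calibration(n) for n in('top','side')]
def blob(img,lo,hi,roi):
    x0,y0,x1,y1=roi;h=cv2.cvtColor(img,cv2.COLOR_BGR2HSV)[y0:y1,x0:x1]
    m=cv2.inRange(h,lo,hi);n,l,st,c=cv2.connectedComponentsWithStats(m);i=1+np.argmax(st[1:,4])
    k=cv2.findContours((l==i).astype(np.uint8),0,1)[0][0]+[x0,y0]
    return c[i]+[x0,y0],st[i,4],cv2.minAreaRect(k.astype(np.float32))
def show(n,b,z):
    box=cv2.boxPoints(b[2]);P=np.array([onz(ct,p,z) for p in box])[:,:2]
    e=P[[1,2]]-P[[0,1]];print(n,b[0].round(1),b[1],'c',onz(ct,b[0],z)[:2].round(1),'boxc',P.mean(0).round(1),'sides',np.linalg.norm(e,axis=1).round(1),'ang',np.degrees(np.arctan2(e[:,1],e[:,0])).round(1))
k=blob(T,(5,150,120),(18,255,255),(100,290,180,340));show('knob',k,51)
ks=blob(S,(5,150,120),(18,255,255),(180,190,225,230));print('knob side',ks[0]);print('tri',tri(ct,k[0],cs,ks[0]))
show('grip',blob(T,(0,0,0),(180,255,50),(112,230,158,252)),109+9)
show('plate',blob(T,(0,0,170),(180,40,255),(90,200,215,320)),12)
show('saddle',blob(T,(100,120,40),(125,255,255),(90,270,133,310)),68)
show('rack',blob(T,(55,120,60),(75,255,255),(270,180,350,340)),30)
show('cleaner',blob(T,(0,0,190),(180,40,255),(360,150,545,300)),110)
E
python3 m.py
python3 - <<'E'
import cv2
T=cv2.imread('pics/top0.png');S=cv2.imread('pics/side0.png')
a=cv2.resize(T[205:330,90:215],(400,400));b=cv2.resize(T[155:305,370:535],(400,400*150//165))
b=cv2.copyMakeBorder(b,0,400-b.shape[0],0,0,0);cv2.imwrite('pics/crop1.png',cv2.hconcat([a,b]))
E
```

```text
knob [143.3 315. ] 151 c [476.1 274.7] boxc [476.  275.2] sides [16.8 26.8] ang [ -90.6 -177.5]
knob side [204.61904762 210.60952381]
tri (array([475.65082664, 274.87248607,  51.29036079]), np.float64(0.9096677468705048))
grip [134.3 241. ] 327 c [589.4 275.6] boxc [589.5 273.8] sides [59.5 16.4] ang [ -90.6 -177.6]
plate [162.7 249.6] 3712 c [594.8 256.3] boxc [590.6 288.6] sides [198.1 188.7] ang [ -90.6 -178.5]
saddle [112.5 291.5] 649 c [514.2 323. ] boxc [515.1 323. ] sides [51.8 36.8] ang [ -90.6 -177.1]
rack [308.7 268. ] 2997 c [556.1  -4.2] boxc [568.7  -4.7] sides [ 76.4 238.7] ang [ -85.4 -176.1]
cleaner [454.6 225.7] 3428 c [ 611.1 -242.4] boxc [ 617.3 -245.5] sides [220.  170.3] ang [ -75.7 -170.6]
```

View pics/crop1.png

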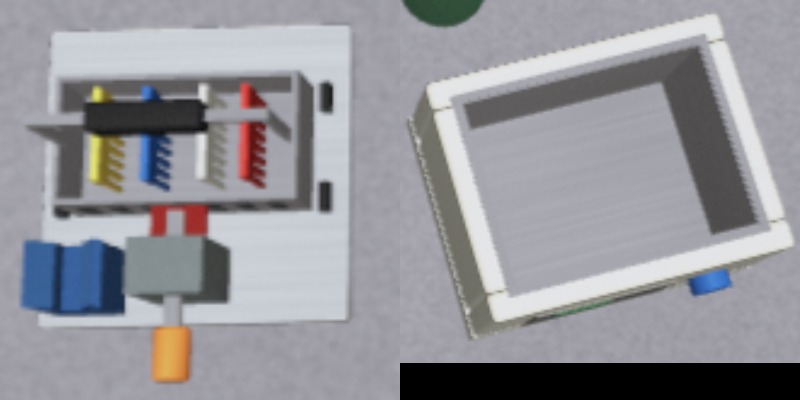

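Run:
```python
from h import *
ct=optics.get_calibration('top')
def q(n,px,z):
    P=np.array([onz(ct,p,z)[:2] for p in px]);e=np.roll(P,-1,0)-P
    print(n,P.round(1).tolist(),'c',P.mean(0).round(1),'len',np.linalg.norm(e,axis=1).round(1),'ang',np.degrees(np.arctan2(e[:,1],e[:,0])).round(1))
C=lambda L,s,o:[(x/s+o[0],y/s+o[1]) for x,y in L]
q('plate',C([(52,32),(350,26),(348,320),(40,325)],3.2,(90,205)),12)
q('rim',C([(28,87),(317,15),(393,243),(90,320)],400/165,(370,155)),110)
q('open',C([(50,107),(303,35),(370,222),(108,293)],400/165,(370,155)),110)
q('gripends',C([(84,101),(206,100),(206,130),(84,133)],3.2,(90,205)),114)
q('notch',C([(75,240),(82,310)],3.2,(90,205)),60)
s=monitor.state();M=rot(s['ee_rot']);print(M.round(3))
```

```text
plate [[659.4, 360.9], [661.2, 192.5], [495.2, 189.2], [494.2, 357.8]] c [577.5 275.1] len [168.4 166.  168.6 165.2] ang [ -89.4 -178.9   90.3    1.1]
rim [[671.2, -125.5], [720.6, -326.1], [561.1, -364.5], [511.8, -160.6]] c [ 616.2 -244.2] len [206.6 164.1 209.8 163.3] ang [ -76.2 -166.5  103.6   12.4]
open [[657.0, -139.9], [706.3, -315.4], [575.4, -350.4], [529.5, -173.3]] c [ 617.1 -244.8] len [182.3 135.5 183.  131.8] ang [ -74.3 -165.   104.5   14.7]
gripends [[597.9, 306.4], [597.8, 244.9], [582.4, 244.2], [581.5, 305.5]] c [589.9 275.3] len [61.5 15.4 61.3 16.5] ang [ -90.1 -177.6   90.8    3.1]
notch [[534.5, 325.1], [497.6, 319.4]] c [516.1 322.3] len [37.3 37.3] ang [-171.2    8.8]
[[-0.001 -0.912  0.409]
 [-0.001  0.409  0.912]
 [-1.    -0.    -0.002]]
```

```bash
cat >> h.py <<'E'
def delta(P,jaw):
    s=monitor.state();M=rot(s['ee_rot']);t=M.T@(np.array(P)-s['position'])/10
    a=np.degrees(np.arctan2(M[1,2],M[0,2]));print('t',round(s['time'],2),'pos',s['position'].round(1),'jaw',a.round(2),'F',s['wrist_force'].round(1),'gap',round(s['finger_gap'],1),'| tool shift cm',t.round(2),'yaw',round(-(jaw-a),2))
E
python3 - <<'E'
from h import *
delta([475.5,274.9,110],90.6);delta([475.5,274.9,32],90.6)
ct=optics.get_calibration('top');T=cv2.imread('pics/top0.png');a=np.radians(.6)
def D(x,y,z): return [590.4+x*np.cos(a)-y*np.sin(a),275.4+x*np.sin(a)+y*np.cos(a),z]
I=cv2.resize(T[205:330,90:215],None,fx=4,fy=4,interpolation=3)
L=[((x,y,68),) for x in(-90,-55) for y in(38,72)]+[((-90,48,42),),((-90,62,42),),((-85,-20,72),),((-55,20,72),),((35,65,57),),((35,-65,57),),((-51,-15,45),)]
for (p,) in L:
    u=(proj(ct,D(*p))-[90,205]+.5)*4;cv2.circle(I,tuple(int(v) for v in u),3,(0,0,255),-1)
cv2.imwrite('pics/chk.png',I)
E
```

```text
t 0.1 pos [235.2 524.2 213.2] jaw 65.83 F [-0.6 -0.2  0.8] gap 91.4 | tool shift cm [ 10.34 -32.13 -12.89] yaw -24.77
t 0.1 pos [235.2 524.2 213.2] jaw 65.83 F [-0.6 -0.2  0.8] gap 91.4 | tool shift cm [ 18.14 -32.13 -12.88] yaw -24.77
```

View pics/chk.png

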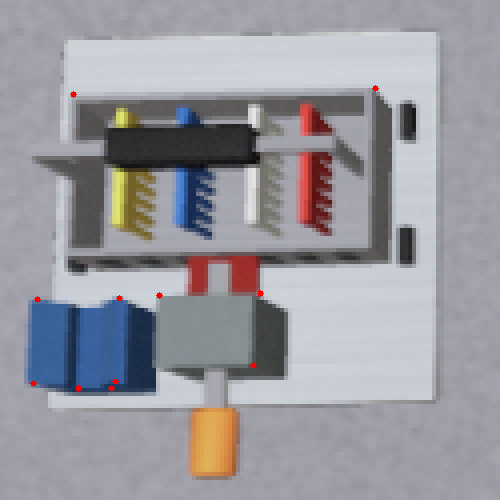

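The predicted block, saddle and basket corners all land on the picture, so the dock pose (590.4, 275.4, 0.6°) holds. Moving.

Emit:
servo_tool([
  [0,-4,-1.6],
  [1,-8,-3.2],
  [2,-11.7,-4.7],
  [3,-15.3,-6.1],
  [4,-18.9,-7.6],
  [5,-22.5,-9],
  [6,-26,-10.4],
  [7,-29.2,-11.7],
  [8.5,-32.1,-12.9],
  [10.3,-32.1,-12.9],
  [10.3,-32.1,-12.9],
  [10.3,-32.1,-12.9],
], yaw=[0,-3,-6,-9,-12,-15,-18,-21,-24,-24.8,-24.8,-24.8], fingers=5)

```text
time: 1.1
position: [474.7, 274.9, 110.0]
ee_rot: [0.497, -0.502, 0.499, 0.503]
wrist_force: [-0.4, 0.1, 0.5]
finger_gap: 50.0
```

```bash
python3 -c "
from h import *
delta([475.5,274.9,32],90.6)"
```

```text
t 1.1 pos [474.7 274.9 110. ] jaw 90.56 F [-0.4  0.1  0.5] gap 50.0 | tool shift cm [ 7.8 -0.1  0. ] yaw -0.04
```

Emit:
servo_tool([
  [2,0,0],
  [4,0,0],
  [6,-0.1,0],
  [7.3,-0.1,0],
  [7.8,-0.1,0],
  [7.8,-0.1,0],
  [7.8,-0.1,0],
], yaw=[0,0,0,0,0,0,0])

```text
time: 1.68
position: [476.8, 276.5, 34.0]
ee_rot: [-0.498, 0.503, -0.496, -0.503]
wrist_force: [-0.2, 0.4, 0.2]
finger_gap: 49.9
```

Emit:
servo_tool([
  [0,0,0],
  [0,0,0],
  [0,0,0],
  [0,0,0],
  [0,0,0],
  [0,0,0],
  [0,0,0],
  [0,0,0],
], yaw=[0,0,0,0,0,0,0,0], fingers=1)

```text
time: 2.35
position: [476.6, 275.1, 33.2]
ee_rot: [-0.497, 0.503, -0.497, -0.503]
wrist_force: [-0.9, -3.8, 3.4]
finger_gap: 19.3
```

Run:
```python
from h import *
delta([475.5,274.9,32],90.6)
a=optics.read_camera('top')[200:340,80:220];b=optics.read_camera('side')[150:250,170:310]
cv2.imwrite('pics/g1.png',cv2.hconcat([cv2.resize(a,(400,400)),cv2.resize(b,(400,286)).copy() if 0 else cv2.copyMakeBorder(cv2.resize(b,(400,286)),0,114,0,0,0)]))
```

```text
t 2.35 pos [476.6 275.1  33.2] jaw 90.63 F [-0.9 -3.8  3.4] gap 19.3 | tool shift cm [ 0.12  0.11 -0.02] yaw 0.03
```

View pics/g1.png

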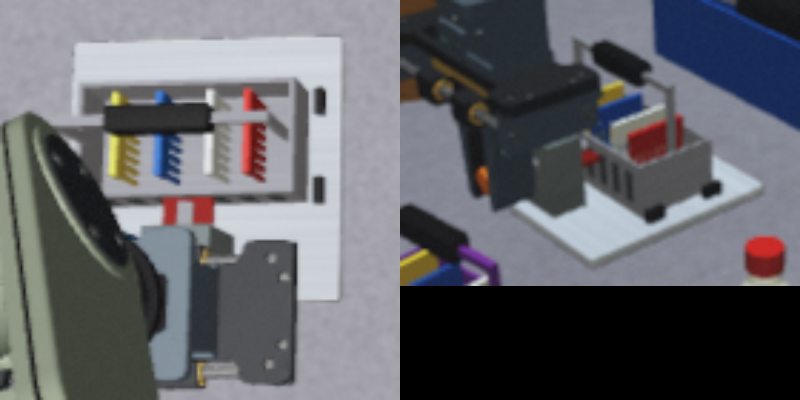

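Emit:
servo_tool([
  [0,0.4,0],
  [0,0.9,0],
  [0,1.5,0],
  [0,2.2,0],
  [0,2.9,0],
  [0,3.6,0],
  [0,4.3,0],
  [0,5,0],
  [0,5.7,0],
  [0,6,0],
  [0,6,0],
  [0,6,0],
], yaw=[0,0,0,0,0,0,0,0,0,0,0,0])

```text
time: 3.45
position: [416.3, 275.0, 33.0]
ee_rot: [0.497, -0.503, 0.497, 0.503]
wrist_force: [0.9, 0.6, 0.1]
finger_gap: 19.2
```

Run:
```python
from h import *
delta([475.5-60,275,32],90.6)
a=optics.read_camera('top')[240:380,80:220];b=optics.read_camera('side')[150:250,150:290]
cv2.imwrite('pics/g2.png',cv2.hconcat([cv2.resize(a,(400,400)),cv2.copyMakeBorder(cv2.resize(b,(400,286)),0,114,0,0,0)]))
```

```text
t 3.45 pos [416.3 275.   33. ] jaw 90.65 F [0.9 0.6 0.1] gap 19.2 | tool shift cm [ 0.1   0.08 -0.  ] yaw 0.05
```

View pics/g2.png

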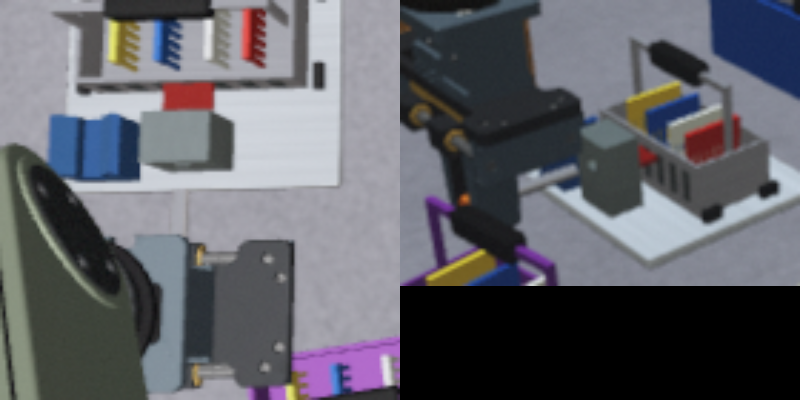

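Emit:
servo_tool([
  [-1.5,0,0],
  [-3,0,0],
  [-4.5,0,0.5],
  [-5,0,2],
  [-5,0,3.5],
  [-5,-1,5],
  [-5,-2.5,5.4],
  [-5,-4,5.4],
  [-5,-5.2,5.4],
  [-5,-5.6,5.4],
  [-5,-5.6,5.4],
  [-5,-5.6,5.4],
], yaw=[0,0,0,0,0,0,0,0,0,0,0,0])

```text
time: 4.55
position: [471.2, 329.4, 82.3]
ee_rot: [0.497, -0.502, 0.498, 0.503]
wrist_force: [-0.3, 0.3, -0.5]
finger_gap: 19.5
```

Run:
```python
from h import *
delta([472.8,329.6,29.5],90.6)
a=optics.read_camera('top')[210:350,60:200];b=optics.read_camera('side')[130:230,150:290]
cv2.imwrite('pics/g3.png',cv2.hconcat([cv2.resize(a,(400,400)),cv2.copyMakeBorder(cv2.resize(b,(400,286)),0,114,0,0,0)]))
```

```text
t 4.55 pos [471.2 329.4  82.3] jaw 90.61 F [-0.3  0.3 -0.5] gap 19.5 | tool shift cm [ 5.28 -0.17  0.03] yaw 0.01
```

View pics/g3.png

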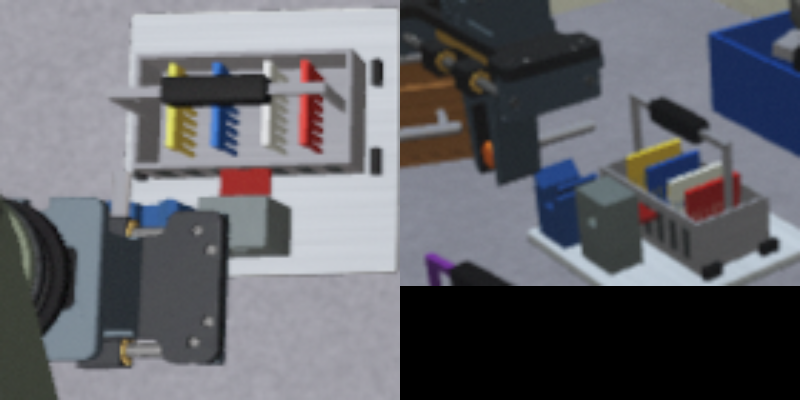

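Emit:
servo_tool([
  [1,-0.1,0],
  [2,-0.15,0],
  [2.8,-0.15,0],
  [3.4,-0.15,0],
  [4,-0.15,0],
  [4.4,-0.15,0],
  [4.8,-0.15,0],
  [5.1,-0.15,0],
  [5.2,-0.15,0],
  [5.2,-0.15,0],
  [5.2,-0.15,0],
], yaw=[0,0,0,0,0,0,0,0,0,0,0])

```text
time: 5.57
position: [473.6, 329.6, 31.2]
ee_rot: [-0.497, 0.503, -0.497, -0.503]
wrist_force: [-0.2, -0.1, -0.5]
finger_gap: 19.3
```

Emit:
servo_tool([
  [0.1,0,0],
  [0.15,0,0],
  [0.15,0,0],
  [0.15,0,0],
], yaw=[0,0,0,0])

```text
time: 5.9
position: [473.4, 329.5, 29.5]
ee_rot: [0.497, -0.503, 0.497, 0.503]
wrist_force: [-0.6, 0.2, -0.0]
finger_gap: 19.5
```

Emit:
servo_tool([
  [0,0,0],
  [0,0,0],
  [0,0,0],
  [0,0,0],
  [0,0,0],
  [0,0,0],
], yaw=[0,0,0,0,0,0], fingers=4.5)

```text
time: 6.4
position: [473.4, 329.5, 29.5]
ee_rot: [0.497, -0.503, 0.497, 0.503]
wrist_force: [0.1, -0.7, 1.1]
finger_gap: 45.1
```

Emit:
servo_tool([
  [-1,0,0],
  [-3,0,0],
  [-5,0,0],
  [-8,0,0],
  [-11,0,0],
  [-13,0,0],
  [-13,0,0],
  [-13,0,0],
], yaw=[0,0,0,0,0,0,0,0])

```text
time: 7.07
position: [473.9, 329.9, 161.3]
ee_rot: [-0.498, 0.503, -0.496, -0.503]
wrist_force: [0.8, 0.1, -0.7]
finger_gap: 44.8
```

Run:
```python
from h import *
delta([590.0,275.4,160],0.6);delta([590.0,275.4,90.5],0.6)
a=optics.read_camera('top')[210:350,60:200];b=optics.read_camera('side')[150:250,150:290]
cv2.imwrite('pics/g4.png',cv2.hconcat([cv2.resize(a,(400,400)),cv2.copyMakeBorder(cv2.resize(b,(400,286)),0,114,0,0,0)]))
```

```text
t 7.07 pos [473.9 329.9 161.3] jaw 90.63 F [ 0.8  0.1 -0.7] gap 44.8 | tool shift cm [  0.15 -11.55  -5.57] yaw 90.03
t 7.07 pos [473.9 329.9 161.3] jaw 90.63 F [ 0.8  0.1 -0.7] gap 44.8 | tool shift cm [  7.1  -11.53  -5.59] yaw 90.03
```

View pics/g4.png

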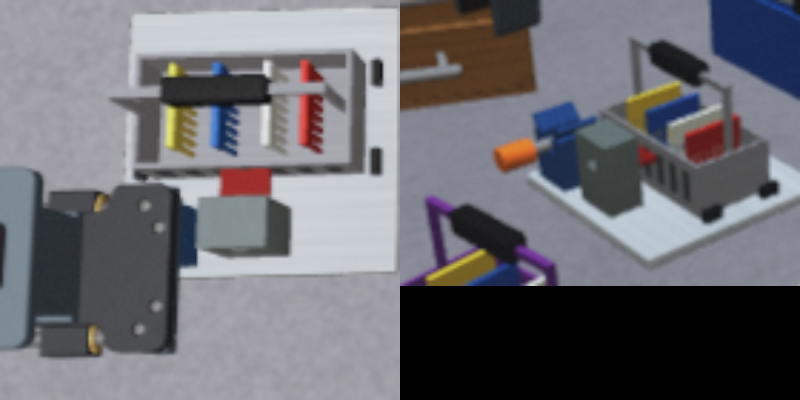

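Emit:
servo_tool([
  [0,-2,-1],
  [0,-4,-2],
  [0,-6,-3],
  [0,-8,-4],
  [0,-10,-5],
  [0,-11,-5.4],
  [0.1,-11.5,-5.6],
  [0.1,-11.5,-5.6],
  [0.1,-11.5,-5.6],
  [0.1,-11.5,-5.6],
  [0.1,-11.5,-5.6],
  [0.1,-11.5,-5.6],
], yaw=[7,14,21,28,35,42,49,56,63,70,77,84])

```text
time: 8.17
position: [588.0, 274.3, 156.3]
ee_rot: [0.705, -0.039, 0.707, 0.038]
wrist_force: [-0.3, -0.1, -0.4]
finger_gap: 44.8
```

Emit:
servo_tool([
  [0,0,0],
  [0,0,0],
  [0,0,0],
], yaw=[6,6,6])

```text
time: 8.42
position: [588.3, 274.5, 156.9]
ee_rot: [0.706, -0.005, 0.708, 0.004]
wrist_force: [0.1, -1.2, -0.4]
finger_gap: 44.9
```

Run:
```python
from h import *
delta([590.0,275.4,90.3],0.6)
b=optics.read_camera('side')
c=optics.get_calibration('side')
h=cv2.cvtColor(b,cv2.COLOR_BGR2HSV)[190:225,170:225];m=cv2.inRange(h,(5,150,120),(18,255,255));M=cv2.moments(m,True)
p=[M['m10']/M['m00']+170,M['m01']/M['m00']+190];print('knob',p,onz(c,p,47),'expect',590.4-118-.6,275.4-1.2+55)
b=b[130:230,170:310]
cv2.imwrite('pics/g5.png',cv2.resize(b,(560,400)))
```

```text
t 8.42 pos [588.3 274.5 156.9] jaw 0.79 F [ 0.1 -1.2 -0.4] gap 44.9 | tool shift cm [6.66 0.1  0.19] yaw 0.19
knob [189.90625, 203.19791666666666] [471.64192585 331.5485839   47.        ] expect 471.79999999999995 329.2
```

View pics/g5.png

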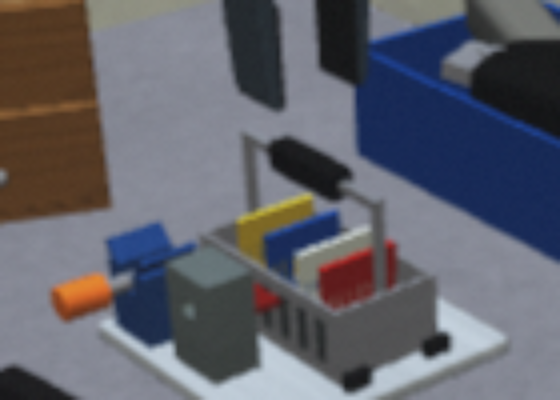

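Pin lies level in the notch (knob measured within about 2 mm of expected); open fingers straddle the grip. Lowering.

Emit:
servo_tool([
  [1.5,0.1,0.2],
  [3,0.1,0.2],
  [4.5,0.1,0.2],
  [5.7,0.1,0.2],
  [6.4,0.1,0.2],
  [6.7,0.1,0.2],
  [6.7,0.1,0.2],
  [6.7,0.1,0.2],
], yaw=[0.2,0.2,0.2,0.2,0.2,0.2,0.2,0.2])

```text
time: 9.13
position: [591.4, 276.0, 92.0]
ee_rot: [0.707, -0.003, 0.707, 0.003]
wrist_force: [-0.4, 0.1, 0.2]
finger_gap: 44.8
```

Emit:
servo_tool([
  [0,0,0],
  [0,0,0],
  [0,0,0],
  [0,0,0],
  [0,0,0],
  [0,0,0],
  [0,0,0],
  [0,0,0],
  [0,0,0],
], yaw=[0,0,0,0,0,0,0,0,0], fingers=0.5)

```text
time: 9.88
position: [590.8, 275.8, 91.7]
ee_rot: [0.707, -0.003, 0.707, 0.003]
wrist_force: [-1.9, -0.1, 2.4]
finger_gap: 15.9
```

Emit:
servo_tool([
  [-0.5,0,0],
  [-1.2,0,0],
  [-2.2,0,0],
  [-3.5,0,0],
  [-5,0,0],
  [-6.5,0,0],
  [-8.5,0,0],
  [-10.5,0,0],
  [-12.5,0,0],
  [-14,0,0],
  [-15,0,0],
  [-15,0,0],
], yaw=[0,0,0,0,0,0,0,0,0,0,0,0])

```text
time: 10.88
position: [592.1, 276.2, 244.7]
ee_rot: [0.709, -0.002, 0.705, 0.003]
wrist_force: [0.9, -0.3, -2.5]
finger_gap: 15.8
```

Run:
```python
from h import *
delta([604,-5,242],4);delta([616.6,-244.5,242],14)
b=optics.read_camera('side')[80:230,150:330]
cv2.imwrite('pics/g6.png',cv2.resize(b,(540,450)))
```

```text
t 10.88 pos [592.1 276.2 244.7] jaw 0.43 F [ 0.9 -0.3 -2.5] gap 15.8 | tool shift cm [  0.21 -28.13   0.98] yaw -3.57
t 10.88 pos [592.1 276.2 244.7] jaw 0.43 F [ 0.9 -0.3 -2.5] gap 15.8 | tool shift cm [  0.16 -52.09   2.06] yaw -13.57
```

View pics/g6.png

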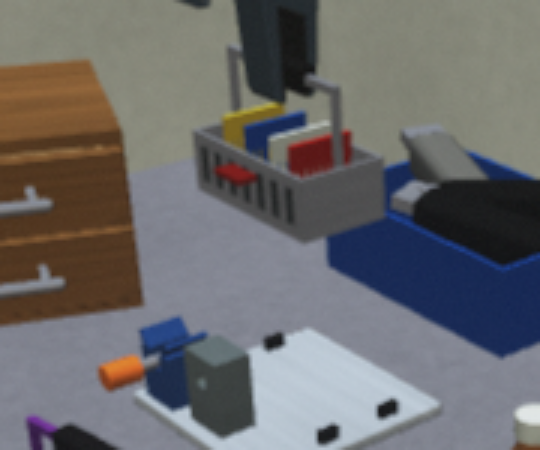

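Emit:
servo_tool([
  [0,-0.5,0],
  [0,-1.5,0],
  [0,-3,0.1],
  [0,-5,0.2],
  [0,-7.3,0.3],
  [0,-9.6,0.4],
  [0,-11.9,0.5],
  [0,-14.2,0.6],
  [0,-16.5,0.7],
  [0,-18.8,0.8],
  [0,-21.1,0.9],
  [0,-23.4,1],
], yaw=[0,0,0,-0.5,-1,-1.5,-2,-3,-4,-5,-6,-7])

```text
time: 11.93
position: [601.9, 39.1, 240.7]
ee_rot: [0.705, -0.046, 0.706, 0.046]
wrist_force: [-0.3, -0.8, -2.7]
finger_gap: 15.9
```

```bash
python3 -c "
from h import *
delta([616.6,-244.5,242],14)"
```

```text
t 11.93 pos [601.9  39.1 240.7] jaw 7.43 F [-0.3 -0.8 -2.7] gap 15.9 | tool shift cm [ -0.11 -28.31  -2.2 ] yaw -6.57
```

Emit:
servo_tool([
  [0,-2.5,-0.2],
  [0,-5,-0.4],
  [0,-7.7,-0.6],
  [0,-10.4,-0.8],
  [0,-13.1,-1],
  [0,-15.8,-1.2],
  [0,-18.5,-1.4],
  [0,-21.2,-1.6],
  [0,-23.8,-1.8],
  [0,-26,-2],
  [0,-27.5,-2.1],
  [0,-28.2,-2.2],
], yaw=[-0.5,-1,-1.5,-2,-2.5,-3,-3.5,-4,-5,-5.5,-6,-6.5])

```text
time: 12.93
position: [616.0, -244.2, 240.3]
ee_rot: [0.701, -0.085, 0.703, 0.085]
wrist_force: [0.4, 0.1, -3.9]
finger_gap: 16.0
```

Emit:
servo_tool([
  [0,0,0],
  [0,0,0],
  [0,0,0],
  [0,0,0],
], yaw=[0,0,0,0])

```text
time: 13.27
position: [617.3, -239.5, 241.5]
ee_rot: [0.702, -0.086, 0.702, 0.086]
wrist_force: [-0.1, 0.1, -2.5]
finger_gap: 15.8
```

Run:
```python
from h import *
delta([616.6,-244.5,204.7],14)
a=optics.read_camera('top')[130:310,360:560];b=optics.read_camera('side')[120:400,340:560]
cv2.imwrite('pics/top7.png',a);cv2.imwrite('pics/g7.png',cv2.hconcat([cv2.resize(a,(400,360)),cv2.resize(b,(283,360))]))
```

```text
t 13.27 pos [ 617.3 -239.5  241.5] jaw 14.0 F [-0.1  0.1 -2.5] gap 15.8 | tool shift cm [ 3.68 -0.47 -0.19] yaw -0.0
```

View pics/g7.png

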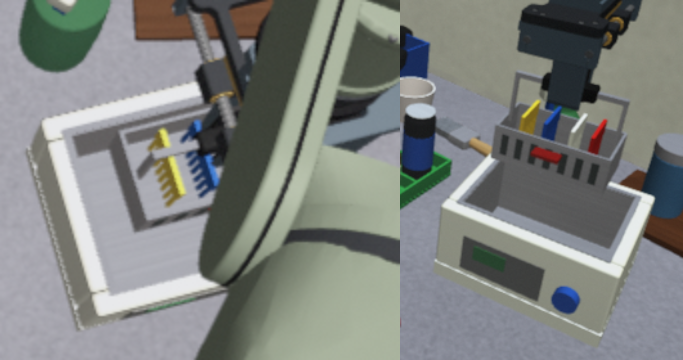

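Emit:
servo_tool([
  [0.2,-0.2,-0.1],
  [0.5,-0.4,-0.2],
  [1,-0.4,-0.2],
  [1.5,-0.4,-0.2],
  [2,-0.4,-0.2],
  [2.5,-0.4,-0.2],
  [3,-0.4,-0.2],
  [3.4,-0.4,-0.2],
  [3.6,-0.4,-0.2],
  [3.6,-0.4,-0.2],
  [3.6,-0.4,-0.2],
  [3.6,-0.4,-0.2],
], yaw=[0,0,0,0,0,0,0,0,0,0,0,0])

```text
time: 14.37
position: [616.6, -245.1, 205.8]
ee_rot: [0.702, -0.086, 0.702, 0.086]
wrist_force: [0.5, 0.3, -4.0]
finger_gap: 15.7
```

Emit:
servo_tool([
  [0,0,0],
  [0,0,0],
  [0,0,0],
  [0,0,0],
  [0,0,0],
  [0,0,0],
], yaw=[0,0,0,0,0,0])

```text
time: 14.87
position: [616.4, -245.0, 205.5]
ee_rot: [0.702, -0.086, 0.702, 0.086]
wrist_force: [-0.2, -0.8, -3.1]
finger_gap: 15.9
```

Run:
```python
from h import *
delta([616.6,-244.5,204.7],14)
cs=optics.get_calibration('side');I=optics.read_camera('side');x0,y0=340,130;I=I[y0:400,x0:560]
I=cv2.resize(I,None,fx=2.2,fy=2.2,interpolation=3)
def pt(cx,cy,a,x,y,z,col):
    a=np.radians(a);u=(proj(cs,[cx+x*np.cos(a)-y*np.sin(a),cy+x*np.sin(a)+y*np.cos(a),z])-[x0,y0]+.5)*2.2
    cv2.circle(I,tuple(int(v) for v in u),3,col,-1)
for sx in(-1,1):
    for sy in(-1,1):
        pt(616.6,-244.5,14,sx*65,sy*85,110,(0,0,255));pt(616.6,-244.5,14,sx*35,sy*65,170,(0,255,0));pt(616.6,-244.5,14,sx*35,sy*65,125,(255,255,0))
cv2.imwrite('pics/g8.png',I)
```

```text
t 14.87 pos [ 616.4 -245.   205.5] jaw 13.93 F [-0.2 -0.8 -3.1] gap 15.9 | tool shift cm [0.08 0.04 0.03] yaw -0.07
```

View pics/g8.png

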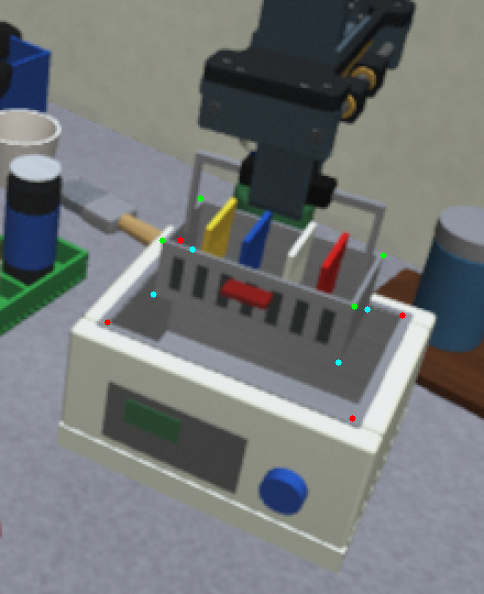

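Run:
```python
from h import *
cs=optics.get_calibration('side');I=optics.read_camera('side');a=np.radians(13.9)
W=lambda x,y,z:[616.6+x*np.cos(a)-y*np.sin(a),-244.6+x*np.sin(a)+y*np.cos(a),z]
h=cv2.cvtColor(I,cv2.COLOR_BGR2HSV)[245:285,430:475]
m=cv2.inRange(h,(0,150,60),(6,255,255))|cv2.inRange(h,(174,150,60),(180,255,255))
ys,xs=np.nonzero(m);print('lug seen',xs.min()+430,xs.max()+430,ys.min()+245,ys.max()+245,'c',xs.mean()+430,ys.mean()+245)
L=np.array([proj(cs,W(x,y,125.8+z)) for x in(-51,-35) for y in(-15,15) for z in(30,34)]);print('pred',L.min(0),L.max(0),L.mean(0))
g=cv2.cvtColor(I,cv2.COLOR_BGR2GRAY)
for y in(-63,-40,-20,20,40,63):
    T,B=proj(cs,W(-35,y,170.8)),proj(cs,W(-35,y,125.8));n=26
    print(y,T.round(),B.round(),[int(g[int(round(v[1])),int(round(v[0]))]) for v in (T+(B-T)*t for t in np.linspace(-.25,1.25,n+5))])
print(monitor.state()['moment'])
```

```text
lug seen 441 463 257 269 c 451.87209302325584 263.11046511627904
pred [439.46060788 255.69349963] [463.90520204 270.37701545] [451.72928785 262.96663993]
-63 [499. 268.] [492. 293.] [90, 102, 119, 103, 141, 125, 92, 90, 87, 88, 89, 90, 90, 88, 87, 90, 88, 87, 90, 87, 88, 87, 90, 88, 87, 90, 86, 88, 85, 86, 87]
-40 [483. 262.] [476. 288.] [75, 71, 59, 75, 104, 132, 94, 93, 89, 90, 90, 91, 91, 88, 88, 87, 87, 89, 88, 89, 88, 90, 90, 88, 89, 90, 87, 90, 90, 88, 88]
-20 [469. 258.] [463. 283.] [139, 141, 139, 139, 142, 119, 93, 93, 91, 76, 40, 40, 48, 39, 41, 47, 51, 42, 48, 50, 42, 74, 91, 89, 90, 89, 90, 91, 91, 90, 91]
20 [442. 248.] [437. 273.] [94, 91, 91, 95, 106, 122, 93, 92, 93, 87, 39, 61, 54, 50, 47, 61, 52, 47, 46, 62, 58, 65, 88, 94, 94, 93, 92, 93, 95, 94, 94]
40 [429. 244.] [425. 269.] [92, 93, 92, 88, 120, 129, 96, 95, 91, 91, 93, 90, 95, 95, 91, 91, 90, 90, 93, 91, 92, 92, 94, 95, 95, 92, 90, 93, 93, 93, 92]
63 [414. 239.] [411. 263.] [179, 219, 233, 197, 161, 147, 98, 93, 92, 93, 93, 98, 94, 93, 92, 92, 97, 93, 91, 93, 94, 91, 94, 96, 96, 94, 79, 79, 78, 79, 80]
[-0.0256317   0.03227905 -0.02884872]
```

Run:
```python
from h import *
b=optics.read_camera('side');c=optics.get_calibration('side')
m=cv2.inRange(cv2.cvtColor(b,cv2.COLOR_BGR2HSV)[190:225,170:225],(5,150,120),(18,255,255));M=cv2.moments(m,True)
print('knob',M['m10']/M['m00']+170,M['m01']/M['m00']+190);s=monitor.state();print(s['position'],s['finger_gap'],s['time']);print(hand_in())
```

```text
knob 189.86 203.37
[ 616.41937933 -244.9500362   205.43930808] 15.81963297608652 15.0167
the job is handed in; nothing more can be done
None
```

I drew the pin, laid it in the blue notch and let go. I then carried the basket over the bottle rack and handed the job in while holding it over the tank. It took about 15 s of the 61 s allowed. `hand_in` gave no verdict, so the results below are my own last checks.

- **Basket position:** the underside is about 16 mm above the rim and about 1 mm from my measured tank centre. The yaw matches the cleaner to within about 1°. The red lug in the side camera was within 0.2 px of where it should be.
- **Level:** the basket's top edge and slots sit at the expected height at both ends. Its bottom edge could not be made out against the tank wall, so I judged level from the top edge, slots and lug.
- **Grip:** the finger gap is 15.8 mm on the 16 mm grip, and the wrist force shows only the basket's weight, so I see no sign of contact with the cleaner.
- **Pin:** after release the knob measured about 2 mm sideways from expected in the side camera, which is within calibration error. It had not moved at hand-in.
- **Small disagreement:** the outer rim and the opening gave the cleaner's angle as about 13.2° and 14.6°, so I used 14°.
- **Bystanders:** I did not measure them afterwards; no contact was seen or felt on the way.

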